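# Draw the sagging bolt of the sample cage and hold its gate ajar

### The arm

A 6-joint arm with a two-finger parallel gripper is mounted at the origin on a cart in front of the work surface, level with it; the furniture and walls round the work are solid. World frame = base frame: x ahead of the robot, y to its left, z up, the work surface at z = 0. Lengths are in m, angles in rad, forces in N, time in s.
With the tool pointing down it reaches from about 0.25 to 0.725 m from the base axis. Payload 4 kg.
Tool frame: the origin (TCP) lies midway between the tips of the shut fingers; the grasp point (between the pads) lies 19 mm behind it; x points along the fingers, y is the direction in which the jaws open and shut, and the axes are right-handed (so a half turn about x gives the same grasp; the last joint's range is limited). The gripper opens to 85 mm and grips with 20 to 120 N. Pads are 22 mm wide; open, the fingers measure 114 mm over their backs; the gripper's body (76 mm by 85 mm) begins 54 mm behind the grasp point. The pads swing forward as they close: fully open they stand 13 mm farther back than shut.
Start: joints at [-1.191, 0.241, 0.005, 1.335, 0, 1.571], TCP at [0.185, -0.464, 0.231] pointing down, gripper open.
Joint ranges: [-2.72, 2.72], [-1.05, 1.87], [-1.09, 1.28], [-1.99, 2.15], [-1.42, 1.44], [-3.14, 3.14]. Speed limits (rad/s): [2.79, 2.79, 3.14, 3.14, 3.14, 3.14].

### API

Orientations are given as a unit quaternion [x, y, z, w].
In Python, from workcell import * gives the robot as it stands.
- The arm moves only by the tool play_rows, never from a script. Its argument "plan" is a list of rows, each a list of 7 numbers: the shift along the tool's x, y, z in mm, then the turn, a rotation vector about the tool's x, y, z in rad, then the closure, from -1 (fully open) to 1 (shut). In form: [[x, y, z, rx, ry, rz, grip], ...]. A call has 1 to 20 rows; each row shifts and turns the commanded pose from where the row before left it, along the tool's axes as they then stand; what a row does not reach is not made up. A row lasts 1/12 s, in which the tool goes at most 41.7 mm and 7.16 degrees, less where a joint would pass 70% of its speed; a pose out of reach is approached as far as the arm can. A call with a gripper value outside its range is refused whole. The fingers move at their own pace and stop on an object; the grip force is fixed at half the most. Time passes only in rows, so rows that do not move let the fingers close. It gives the time, the measured TCP pose, the force and the opening at its end, in the units of the state.
- get_obs(): the state, without advancing time (a new reading comes with each control period).
- camera(name): name is "side" or "top"; returns a dict with "frame" (480x640x3 uint8, red, green, blue), "depth" (480x640 float32, m along the optical axis (not along the pixel's ray), 0 where there is no reading), "fx", "fy", "cx", "cy" (pixels), "camera_from_world" (4x4, takes a point from world to camera coordinates). Camera axes: x right, y up, looking along -z (the intrinsics and any distortion apply to the point x, -y, -z); pixel columns grow to the right and rows downward; lengths in m; the calibration is good to about 2 mm. A picture is of the moment at which its call begins.
- job_done(): hands the job in, once; it reports no verdict.
Trained networks look in a picture, given as the dict that the camera call returned (one of the last four; its "shot" number tells which), for a name from the list of things; names that differ only in an ending like _2 or _b are one class to them, and where a whole thing is asked for, a point or a joint stands for the part that bears it (a point fixed in the world has none). Each returns a list of dicts, best first, with "confidence" (0 to 1); they miss things now and then, are a little off and sometimes report something else, mostly with a low value. They report only what shows in the picture. A call takes as long as a camera call. They do not tell look-alikes from the thing itself.
- search_frame(thing, picture): "centre" ([x, y, z] in m, in world coordinates, good to about 4 mm: the middle of the surface that is visible of it).
- pinpoint(thing, picture): "centre" ([x, y, z] in m, in world coordinates, good to about 4 mm: a listed point, or the origin of a listed thing).
The state is a dict: "clock": time; "joint_pos": joint angles; "joint_vel": joint speeds; "tau": joint torques, N m; "eef_pos": TCP position; "tool_rot": TCP orientation; "ft_force": force on the tool from outside, world axes, zero at the start; "ft_torque": the same for the moment, N m; "grip_width": finger opening in m.
Only numpy, scipy, OpenCV 4.12 (cv2) and the standard library are available. Lean on these libraries where they do the work, as an engineer would, in place of code of your own. Each camera call takes 0.05 s, during which the arm holds its last target. There are 200 camera calls.

### The job

A colleague is coming with both hands full to reach into the sample cage. Lift the tall brown bottle out of the gate's way and stand it upright in the spill tray with the other bottles; then take the gate's barrel bolt by its ball knob and draw it: its nose sags behind the bent-up lip of the keeper, so lift the knob a little while you pull it toward the hinge side, without forcing it. Swing the self-closing gate about a hand's width open (roughly 10 cm at its free edge) and finish still holding the knob, keeping the gate ajar and still; leave the other things where they are.

Things in the scene. Friction and masses are not known exactly. Their poses are not given: they have to be found in the camera images.
- bottle_centre (a point): Middle (half-way up, on its axis) of the loose tall brown screw-capped bottle: body 62 mm in diameter, 135 mm tall, about 0.2 kg (nearly empty), with a black cap 35 mm in diameter and 19 mm high at the top (cap from 48 to 67 mm above this point). At first it stands upright on the bench close before the gate, in its swing. Round, so it may be taken from any side; taking the cap keeps the hand above the cage. z axis is its long axis, up.
- tray: White plastic spill tray, fixed, 240 mm (its x) by 130 mm (its y), rim 22 mm high, walls and floor 3 mm thick. Origin at the centre of its underside, z up. The half toward its -x (nearer the robot) is free: a good place for the brown bottle is 60 mm from the origin along -x; the other bottles stand in the +x half.
- green_bottle: Loose bystander in the tray: bottle with a green cap, 52 mm in diameter, 82 mm tall; origin at the centre of its underside.
- small_bottle: Loose bystander in the tray: little brown bottle, 34 mm in diameter, 64 mm tall; origin at the centre of its underside.
- cage: Grey wire sample cage, fixed, 180 mm deep (its x), 310 mm wide (its y), 155 mm high, with a rack of tubes inside. Origin at the centre of its underside, z up; the gate is in its front, which faces -x of this frame, 90 mm from the origin. A strip along the gate's top carries the bolt; the hand may pass over the roof.
- keeper: Steel strap keeper, fixed on the cage's front stile at the gate's free (+y of the cage) side: a loop 24 mm along y, 28 mm deep, 46 mm high, through which the bolt's nose passes along y. Its lower edge beside the gate is bent up into a lip that stands in a notch under the bolt's nose. Origin at the middle of the loop's back, on the stile. Over 30 N between bolt and keeper counts as forcing.
- knob: Steel ball knob of the barrel bolt, 22 mm in diameter; origin at the ball's centre, about 120 mm above the bench, 49 mm in front of the gate's face (23 mm clear before the staples) on an 8 mm stem, the only thing to take the bolt by. Axes: y runs along the bolt from the hinge side to the keeper, x from the knob into the gate, z up.
- bolt_slide (a joint): How far the bolt is drawn, m: 0 fully shot (it starts at 0 to 0.004), 0.036 drawn to its stop; it moves along the gate toward the hinge (-y of the knob). Undrawn it stops at 0.005 against the keeper's lip unless lifted; from 0.024 on its nose is clear of the keeper and the gate is free. Friction about 1 N.
- bolt_lift (a joint): Angle by which the bolt's nose is lifted about its tail, rad: 0 sagging by its own weight (as it lies), 0.09 the most its worn staple allows. The knob lies 115 mm from the tail, so the knob rises 4.5 mm until the nose clears the lip and 10 mm to the stop; 7 mm is a good lift, to be kept while drawing.
- gate (a joint): Opening angle of the gate, rad: 0 shut, grows as the free edge swings out toward the front (-x of the cage), anticlockwise from above. A spring hinge closes it: 0.24 Nm shut, 0.36 Nm at 0.4 rad (about 2 N at the knob); it falls shut when let go.
- gate_hinge (a point): A point on the gate's vertical hinge axis at the bolt's height, at the cage's -y front corner post. The gate's free edge is 262 mm from the axis; the knob, with the bolt shot, 217 mm from it along the gate and 45 mm in front of it. This frame turns with the gate: y toward the free edge, z up.
- tape: Loose bystander: roll of brown tape lying flat, 92 mm in diameter, 48 mm high; origin at the centre of its underside.
- dish: Loose bystander: closed petri dish, 59 mm in diameter, 14 mm high; origin at the centre of its underside.
Mind the look-alikes: they are no part of the job. What is shaped like the part that bears bottle_centre but orange is not meant.

How it is judged:
On the way, in this order (a step that is already met when the one before it is completed fails the run):
1. the brown bottle stands upright on the floor of the spill tray, let go (x of bottle_centre in the frame of tray between -0.09 and 0.09 m and y of bottle_centre in the frame of tray between -0.037 and 0.037 m and z of bottle_centre in the frame of tray below 0.075 m and angle between bottle_centre's own z axis and vertical below 0.1 rad and contact force between the fingers and bottle below 0.1 N), for 0.2 s.
2. the bolt is drawn clear of the keeper (value of joint bolt_slide above 0.024 m), for 0.1 s.
3. the gate is ajar, held by the knob (value of joint gate above 0.25 rad and contact force between the fingers and knob above 0.5 N), for 0.2 s.
At the end, for the whole second after the job is handed in: The gate stands still between 0.25 and 0.6 rad open (65 to 150 mm at its free edge), held against its spring by the fingers on the bolt's knob (more than 0.5 N), and the brown bottle stands upright (within 0.1 rad) on the floor of the spill tray (all of step 3 and value of joint gate below 0.6 rad and velocity of joint gate between -0.1 and 0.1 rad/s and x of bottle_centre in the frame of tray between -0.09 and 0.09 m and y of bottle_centre in the frame of tray between -0.037 and 0.037 m and z of bottle_centre in the frame of tray below 0.075 m and angle between bottle_centre's own z axis and vertical below 0.1 rad); the arm keeps its last pose, push and grip.
It fails at once if the bolt is forced against the keeper (over 30 N) (contact force between bolt_lift and keeper above 30 N).
It fails at once if the brown bottle is tipped over (angle between bottle_centre's own z axis and vertical above 0.6 rad).
It fails at once if another bottle, the tape or the dish is shoved more than 3 cm or knocked over (distance of any of green_bottle, small_bottle, tape, dish from where it was at the start of the episode above 0.03 m or angle between any of green_bottle, small_bottle's own z axis and vertical above 0.6 rad).
It also fails if it takes over 48 s, if anything falls off the work surface, if the arm or the gripper's body presses on something with over 40 N, if the wrist force passes 120 N, or if a joint passes its speed limit or range.

## Working session

There is one attempt and no reset: what is moved stays moved. The work goes in short steps, Python scripts to look and compute and a tool call to move; the robot and the scene stay as the last step left them, time stands still between calls to the robot, and variables do not carry over. Pictures are saved under pics/ and viewed, about 8 in all and at most 12, crops included, and the job is handed in when it is done.

Besides the shell and the picture viewer there is one more tool, called after ">>>" as name(argument=value, ...), one argument or row to a line, values as JSON. play_rows: Moves the arm, as the interface text tells. Its arguments: {"type":"object","properties":{"plan":{"type":"array","items":{"type":"array","items":{"type":"number"}}}},"required":["plan"]}

```bash
mkdir -p pics; python3 - <<'E'
from workcell import *
import cv2,numpy as np
o=get_obs();print(o['eef_pos'],o['tool_rot'],o['grip_width'],o['clock'])
for c in ['top','side']:
    p=camera(c);cv2.imwrite(f'pics/{c}0.png',p['frame'][:,:,::-1])
    for t in ['bottle_centre','tray','green_bottle','small_bottle','cage','keeper','knob','gate_hinge','tape','dish']:
        try:print(c,t,[(np.round(d['centre'],3).tolist(),round(d['confidence'],2)) for d in pinpoint(t,p)[:3]])
        except Exception as e:print(c,t,e)
E
```

```text
[ 0.18512052 -0.46377703  0.23038494] [-0.69424477 -0.13420671  0.69454924 -0.13271815] 0.08527667584953111 0.0
top bottle_centre [([0.541, -0.13, 0.068], 0.86), ([0.665, -0.372, 0.072], 0.62), ([0.363, -0.083, 0.068], 0.58)]
top tray [([0.56, 0.32, 0.002], 0.8)]
top green_bottle [([0.607, 0.361, 0.005], 0.83)]
top small_bottle [([0.633, 0.305, 0.003], 0.44)]
top cage [([0.724, -0.112, 0.005], 0.76)]
top keeper [([0.635, 0.029, 0.124], 0.64)]
top knob [([0.587, -0.028, 0.115], 0.49)]
top gate_hinge [([0.624, -0.246, 0.123], 0.65)]
top tape [([0.504, -0.35, -0.0], 0.56)]
top dish [([0.398, 0.155, -0.001], 0.95)]
side bottle_centre [([0.546, -0.129, 0.068], 0.94), ([0.67, -0.373, 0.071], 0.89), ([0.362, -0.078, 0.076], 0.63)]
side tray [([0.554, 0.314, -0.003], 0.58)]
side green_bottle [([0.606, 0.362, 0.006], 0.77), ([0.556, 0.318, -0.004], 0.65), ([0.636, 0.306, 0.003], 0.41)]
side small_bottle [([0.637, 0.306, 0.003], 0.77)]
side cage [([0.723, -0.11, 0.002], 0.76)]
side keeper [([0.64, 0.034, 0.125], 0.51)]
side knob [([0.584, -0.029, 0.119], 0.6)]
side gate_hinge [([0.623, -0.25, 0.123], 0.65)]
side tape [([0.51, -0.354, -0.002], 0.81)]
side dish [([0.394, 0.148, 0.004], 0.59)]
```

View pics/top0.png

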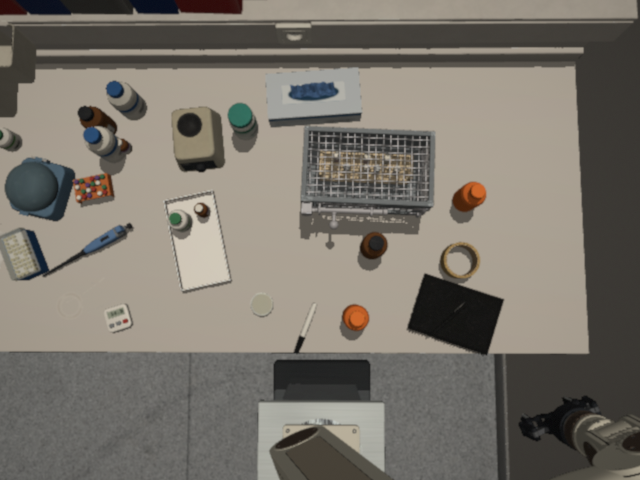

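View pics/side0.png

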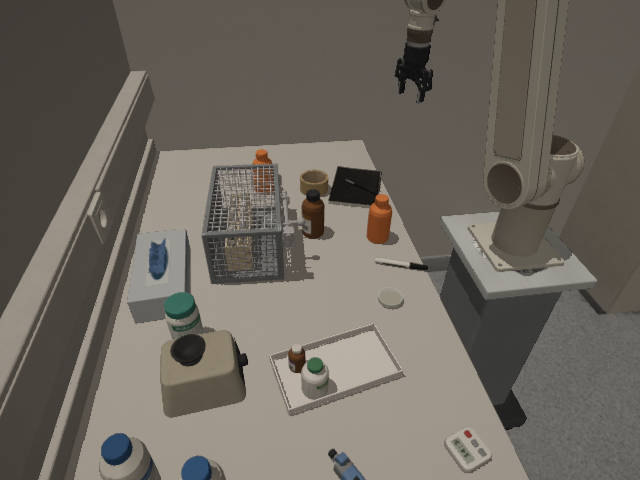

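The loose brown bottle is at top (374,245) and side (313,215). The orange look-alikes are at top (356,318) and (472,196), and another brown one stands far left at (95,118). The one close in front of the gate fits. Next I'll confirm it in a crop and get the cage and tray yaw.

```bash
cat > h.py <<'E'
from workcell import *
import cv2,numpy as np
from scipy.spatial.transform import Rotation as R
def cloud(p):
    d=p['depth'];v,u=np.mgrid[:480,:640]
    c=np.stack([(u-p['cx'])/p['fx']*d,-(v-p['cy'])/p['fy']*d,-d,np.ones_like(d)],-1)
    w=c@np.linalg.inv(p['camera_from_world']).T
    w[d==0]=np.nan
    return w[...,:3]
def crop(p,u0,v0,u1,v1,k,name):
    cv2.imwrite('pics/'+name,cv2.resize(p['frame'][v0:v1,u0:u1,::-1],None,fx=k,fy=k,interpolation=cv2.INTER_CUBIC))
E
python3 - <<'E'
from h import *
p=camera('top');w=cloud(p)
q=camera('side');ws=cloud(q)
def box(w,lo,hi):return w[np.all((w>lo)&(w<hi),-1)]
for n,lo,hi in [('roof',(.55,-.33,.145),(.9,.1,.17)),('trayrim',(.4,.2,.015),(.72,.45,.03))]:
    a=box(w,lo,hi);print(n,len(a),cv2.minAreaRect((a[:,:2]*1000).astype(np.float32)),a[:,2].max())
f=p['frame'].astype(int)
for n,x in(('top',w),('side',ws)):
    a=box(x,(.5,-.18,.118),(.59,-.08,.15));print(n,'cap',len(a),a.min(0),a.max(0),np.median(a,0))
    a=box(x,(.5,-.18,.129),(.59,-.08,.15));print(n,'captop',len(a),(a.min(0)+a.max(0))/2)
    a=box(x,(.56,-.06,.105),(.605,0,.14));print(n,'knob',len(a),np.median(a,0),a.min(0),a.max(0))
a=crop(p,290,180,450,300,4,'c1.png');b=crop(q,190,150,350,280,4,'c2.png')
A=cv2.imread('pics/c1.png');B=cv2.imread('pics/c2.png')
cv2.imwrite('pics/c3.png',cv2.resize(np.hstack([A[:480],B[:480]]),(800,300)))
E
```

```text
roof 4480 ((706.5853881835938, -108.45361328125), (310.86920166015625, 207.8932647705078), 87.94622802734375) 0.16415988258160574
trayrim 481 ((555.767333984375, 322.7684020996094), (240.54852294921875, 132.4435577392578), 12.567328453063965) 0.029933151638796396
top cap 186 [ 0.52283732 -0.1464535   0.11813539] [ 0.55618181 -0.1115451   0.14413034] [ 0.53912626 -0.12910242  0.13401033]
top captop 174 [ 0.53950956 -0.12933132  0.13672696]
top knob 80 [ 0.58492975 -0.02861316  0.12459125] [ 0.57339716 -0.03831769  0.11230444] [ 0.60450945 -0.01911793  0.13137229]
side cap 146 [ 0.52505005 -0.14733254  0.11869028] [ 0.56042293 -0.11194997  0.13894522] [ 0.54325011 -0.12298604  0.13417929]
side captop 100 [ 0.54283997 -0.12964126  0.13405267]
side knob 72 [ 0.58888419 -0.02600368  0.12318809] [ 0.57797412 -0.0361456   0.11272461] [ 0.60491171 -0.01784163  0.13095797]
```

View pics/c3.png

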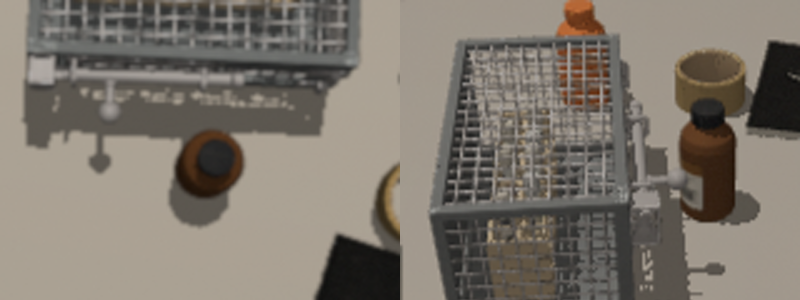

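The crop confirms it: brown bottle with a black cap, in front of the gate. The bolt's ball knob is at c3 (110,108). Next I work out the tool axes.

```bash
cat >> h.py <<'E'
def delta(pos,yaw=None):
    """shift (mm, tool axes) and turn needed to reach pos with x down and jaws (tool y) at given yaw"""
    o=get_obs();r=R.from_quat(o['tool_rot']);print('t',o['clock'],'pos',np.round(o['eef_pos'],4),'w',round(o['grip_width'],4),'F',np.round(o['ft_force'],1))
    print('tool axes in world (cols)\n',r.as_matrix().round(3))
    print('shift mm',np.round(r.inv().apply(np.array(pos)-o['eef_pos'])*1000,1))
    if yaw is not None:
        y=np.array([np.cos(yaw),np.sin(yaw),0])
        if y@r.as_matrix()[:,1]<0:y=-y
        x=np.array([0,0,-1.]);g=R.from_matrix(np.stack([x,y,np.cross(x,y)],1))
        print('turn',np.round((r.inv()*g).as_rotvec(),3),'shift in new axes',np.round(g.inv().apply(np.array(pos)-o['eef_pos'])*1000,1))
E
python3 -c "
from h import *
delta([.541,-.129,.23],np.pi/2-.036)"
```

```text
t 1.2 pos [ 0.1854 -0.4644  0.2313] w 0.0855 F [-0.4  0.6  0.1]
tool axes in world (cols)
 [[ 0.     0.371 -0.929]
 [-0.    -0.929 -0.371]
 [-1.     0.    -0.   ]]
shift mm [   1.3 -179.6 -454.6]
turn [ 0.416 -0.    -0.   ] shift in new axes [   1.3 -347.9 -343.3]
```

>>> play_rows(
  plan=[
    [0,0,0,0.104,0,0,-1],
    [0,0,0,0.104,0,0,-1],
    [0,0,0,0.104,0,0,-1],
    [0,0,0,0.104,0,0,-1],
    [0,-22,-22,0,0,0,-1],
    [0,-22,-22,0,0,0,-1],
    [0,-22,-22,0,0,0,-1],
    [0,-22,-22,0,0,0,-1],
    [0,-22,-22,0,0,0,-1],
    [0,-22,-22,0,0,0,-1],
    [0,-22,-22,0,0,0,-1],
    [0,-22,-22,0,0,0,-1],
    [0,-22,-22,0,0,0,-1],
    [0,-22,-22,0,0,0,-1],
    [0,-22,-22,0,0,0,-1],
    [0,-22,-22,0,0,0,-1],
    [0,-22,-22,0,0,0,-1],
    [0,-22,-22,0,0,0,-1],
    [0,-22,-22,0,0,0,-1],
    [0,-17,-15,0,0,0,-1],
  ],
)

```text
clock: 2.87
eef_pos: [0.5445, -0.1282, 0.2311]
tool_rot: [0.707, -0.012, -0.707, -0.012]
ft_force: [-0.5, -2.1, -0.6]
grip_width: 0.0852
```

```bash
python3 -c "
from h import *
delta([.541,-.129,.110],np.pi/2-.036)"
```

```text
t 2.8667 pos [ 0.5445 -0.1282  0.2311] w 0.0852 F [-0.5 -2.1 -0.6]
tool axes in world (cols)
 [[ 0.001 -0.035 -0.999]
 [ 0.    -0.999  0.035]
 [-1.    -0.    -0.001]]
shift mm [121.1   0.9   3.6]
turn [ 0.001 -0.001  0.   ] shift in new axes [121.1   0.9   3.5]
```

>>> play_rows(
  plan=[
    [20,0,3,0,0,0,-1],
    [20,1,0,0,0,0,-1],
    [20,0,0,0,0,0,-1],
    [20,0,0,0,0,0,-1],
    [20,0,0,0,0,0,-1],
    [12,0,0,0,0,0,-1],
    [8,0,0,0,0,0,-1],
    [0,0,0,0,0,0,-1],
    [0,0,0,0,0,0,1],
    [0,0,0,0,0,0,1],
    [0,0,0,0,0,0,1],
    [0,0,0,0,0,0,1],
    [0,0,0,0,0,0,1],
    [0,0,0,0,0,0,1],
  ],
)

```text
clock: 4.03
eef_pos: [0.5407, -0.1312, 0.1127]
tool_rot: [0.708, -0.013, -0.706, -0.013]
ft_force: [-0.5, 0.7, 4.8]
grip_width: 0.0326
```

>>> play_rows(
  plan=[
    [0,0,0,0,0,0,1],
    [0,0,0,0,0,0,1],
    [0,0,0,0,0,0,1],
    [-5,0,0,0,0,0,1],
    [-10,0,0,0,0,0,1],
    [-15,0,0,0,0,0,1],
    [0,0,0,0,0,0,1],
  ],
)

```text
clock: 4.62
eef_pos: [0.5411, -0.1314, 0.144]
tool_rot: [0.708, -0.013, -0.706, -0.012]
ft_force: [1.1, -0.3, -0.6]
grip_width: 0.0326
```

```bash
python3 - <<'E'
from h import *
p=camera('side')
crop(p,220,120,420,270,4,'g1.png')
print([(np.round(d['centre'],3).tolist(),round(d['confidence'],2)) for d in pinpoint('bottle_centre',p)[:3]])
delta([.485,-.129,.190])
E
```

```text
[([0.361, -0.078, 0.073], 0.79), ([0.666, -0.375, 0.069], 0.79), ([0.546, -0.128, 0.098], 0.68)]
t 4.7167 pos [ 0.54   -0.1311  0.1418] w 0.0328 F [-0.5  0.9 -1.2]
tool axes in world (cols)
 [[ 0.001 -0.036 -0.999]
 [-0.    -0.999  0.036]
 [-1.     0.    -0.001]]
shift mm [-48.3  -0.1  55. ]
```

View pics/g1.png

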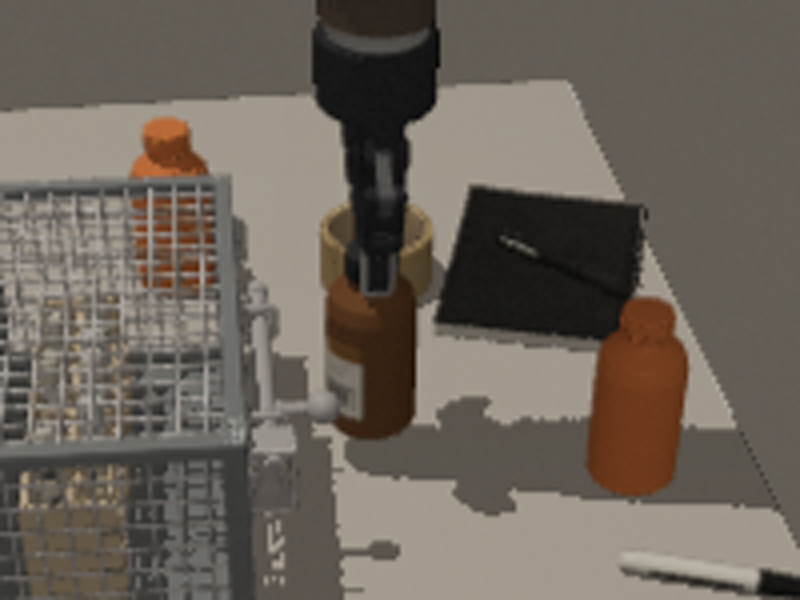

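The bottle hangs upright in the fingers. I carry it to the tray.

>>> play_rows(
  plan=[
    [-20,0,0,0,0,0,1],
    [-25,0,8,0,0,0,1],
    [-10,0,16,0,0,0,1],
    [0,0,18,0,0,0,1],
    [0,-8,14,0,0,0,1],
    [0,-16,2,0,0,0,1],
    [0,-25,0,0,0,0,1],
    [0,-30,0,0,0,0,1],
    [0,-30,0,0,0,0,1],
    [0,-30,0,0,0,0,1],
    [0,-30,0,0,0,0,1],
    [0,-30,0,0,0,0,1],
    [0,-30,0,0,0,0,1],
    [0,-30,0,0,0,0,1],
    [0,-30,0,0,0,0,1],
    [0,-30,0,0,0,0,1],
    [0,-30,0,0,0,0,1],
    [0,-30,0,0,0,0,1],
    [0,-25,0,0,0,0,1],
    [0,-16,0,0,0,0,1],
  ],
)

```text
clock: 6.38
eef_pos: [0.479, 0.1308, 0.2151]
tool_rot: [-0.698, -0.112, 0.707, -0.021]
ft_force: [0.2, -0.6, -2.3]
grip_width: 0.0326
```

>>> play_rows(
  plan=[
    [0,-8,0,0,0,0,1],
    [0,0,0,0,0,0,1],
    [0,0,0,0,0,0,1],
  ],
)

```text
clock: 6.63
eef_pos: [0.4783, 0.1329, 0.2156]
tool_rot: [-0.697, -0.114, 0.707, -0.021]
ft_force: [0.8, -0.0, -1.9]
grip_width: 0.0326
```

```bash
python3 - <<'E'
from h import *
delta([.498,.308,.1155])
for c in ['side','top']:
    p=camera(c)
    print([(np.round(d['centre'],3).tolist(),round(d['confidence'],2)) for d in pinpoint('bottle_centre',p)[:4]])
E
```

```text
t 6.6333 pos [0.4783 0.1329 0.2156] w 0.0326 F [ 0.8 -0.  -1.9]
tool axes in world (cols)
 [[-0.026  0.189 -0.982]
 [ 0.129 -0.973 -0.191]
 [-0.991 -0.131  0.001]]
shift mm [ 121.2 -153.6  -52.8]
[([0.668, -0.376, 0.068], 0.85), ([0.365, -0.081, 0.072], 0.82), ([0.483, 0.141, 0.171], 0.81)]
[([0.363, -0.085, 0.066], 0.96), ([0.666, -0.375, 0.067], 0.91)]
```

```bash
python3 -c "
from h import *
print(np.round(get_obs()['joint_pos'],3)); delta([.498,.308,.1155],np.pi/2-.036)"
```

```text
[ 0.19   0.241 -0.044  1.288  0.132  3.141]
t 6.8333 pos [0.4784 0.1325 0.2155] w 0.0327 F [ 0.6 -0.4 -2.2]
tool axes in world (cols)
 [[-0.026  0.188 -0.982]
 [ 0.129 -0.973 -0.19 ]
 [-0.991 -0.131  0.002]]
shift mm [ 121.2 -154.   -52.7]
turn [0.226 0.016 0.131] shift in new axes [ 100.  -176.1  -13.3]
```

Joint 6 reached its limit. I turn back the other way, which also suits the knob grasp (jaw yaw +1.53).

```bash
python3 -c "
from h import *
delta([.498,.308,.1155],0.1)"
```

```text
t 6.8333 pos [0.4784 0.1325 0.2155] w 0.0327 F [ 0.6 -0.4 -2.2]
tool axes in world (cols)
 [[-0.026  0.188 -0.982]
 [ 0.129 -0.973 -0.19 ]
 [-0.991 -0.131  0.002]]
shift mm [ 121.2 -154.   -52.7]
turn [-1.478 -0.096  0.108] shift in new axes [ 100.    37.1 -172.6]
```

>>> play_rows(
  plan=[
    [0,0,0,-0.1056,-0.0069,0.0077,1],
    [0,0,0,-0.1056,-0.0069,0.0077,1],
    [0,0,0,-0.1056,-0.0069,0.0077,1],
    [0,0,0,-0.1056,-0.0069,0.0077,1],
    [0,0,0,-0.1056,-0.0069,0.0077,1],
    [0,0,0,-0.1056,-0.0069,0.0077,1],
    [0,0,0,-0.1056,-0.0069,0.0077,1],
    [0,0,0,-0.1056,-0.0069,0.0077,1],
    [0,0,0,-0.1056,-0.0069,0.0077,1],
    [0,0,0,-0.1056,-0.0069,0.0077,1],
    [0,0,0,-0.1056,-0.0069,0.0077,1],
    [0,0,0,-0.1056,-0.0069,0.0077,1],
    [0,0,0,-0.1056,-0.0069,0.0077,1],
    [0,0,0,-0.1056,-0.0069,0.0077,1],
    [0,0,0,0,0,0,1],
  ],
)

```text
clock: 8.08
eef_pos: [0.4782, 0.1329, 0.2156]
tool_rot: [0.474, 0.525, -0.474, 0.525]
ft_force: [-1.0, -0.6, -1.5]
grip_width: 0.0326
```

```bash
python3 -c "
from h import *
delta([.498,.308,.1155],0.1)"
```

```text
t 8.0833 pos [0.4782 0.1329 0.2156] w 0.0326 F [-1.  -0.6 -1.5]
tool axes in world (cols)
 [[-0.     0.995  0.103]
 [ 0.     0.103 -0.995]
 [-1.    -0.    -0.   ]]
shift mm [ 100.1   37.7 -172.2]
turn [ 0.003 -0.     0.   ] shift in new axes [ 100.1   37.2 -172.3]
```

>>> play_rows(
  plan=[
    [0,2,-10,0,0,0,1],
    [0,5,-22,0,0,0,1],
    [0,6,-28,0,0,0,1],
    [0,6,-28,0,0,0,1],
    [0,6,-28,0,0,0,1],
    [0,6,-28,0,0,0,1],
    [10,5,-20,0,0,0,1],
    [20,2,-8,0,0,0,1],
    [20,0,0,0,0,0,1],
    [15,0,0,0,0,0,1],
    [10,0,0,0,0,0,1],
    [0,0,0,0,0,0,1],
    [0,0,0,0,0,0,1],
  ],
)

```text
clock: 9.17
eef_pos: [0.4986, 0.308, 0.1403]
tool_rot: [0.474, 0.525, -0.475, 0.524]
ft_force: [-0.4, 0.2, -1.5]
grip_width: 0.0326
```

```bash
python3 - <<'E'
from h import *
delta([.498,.308,.1155],0.1)
p=camera('side')
print([(np.round(d['centre'],3).tolist(),round(d['confidence'],2)) for d in pinpoint('bottle_centre',p)[:4]])
crop(p,220,250,420,400,4,'t1.png')
E
```

```text
t 9.1667 pos [0.4986 0.308  0.1403] w 0.0326 F [-0.4  0.2 -1.5]
tool axes in world (cols)
 [[-0.001  0.995  0.1  ]
 [-0.     0.1   -0.995]
 [-1.    -0.001  0.   ]]
shift mm [24.8 -0.6 -0.1]
turn [0.    0.    0.001] shift in new axes [24.8 -0.6 -0.1]
[([0.671, -0.374, 0.069], 0.94), ([0.499, 0.31, 0.093], 0.77), ([0.634, 0.303, 0.004], 0.69)]
```

View pics/t1.png

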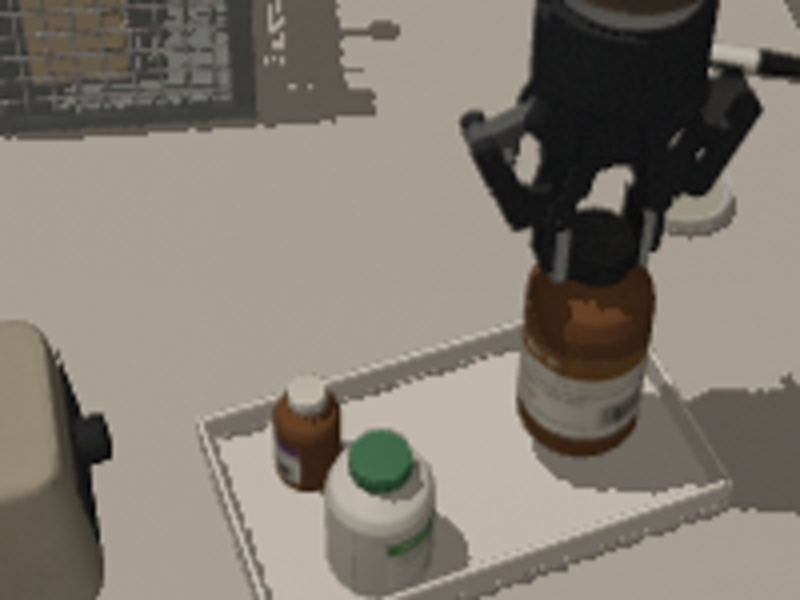

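The brown bottle, upright, hangs over the free half of the tray at crop (585,350). I lower it gently.

>>> play_rows(
  plan=[
    [10,0,0,0,0,0,1],
    [8,0,0,0,0,0,1],
    [3,0,0,0,0,0,1],
    [2,0,0,0,0,0,1],
    [0,0,0,0,0,0,1],
    [0,0,0,0,0,0,1],
  ],
)

```text
clock: 9.77
eef_pos: [0.4987, 0.3079, 0.1175]
tool_rot: [0.474, 0.525, -0.474, 0.525]
ft_force: [-0.1, -0.1, -1.9]
grip_width: 0.0329
```

>>> play_rows(
  plan=[
    [1.5,0,0,0,0,0,1],
    [0,0,0,0,0,0,1],
    [0,0,0,0,0,0,1],
  ],
)

```text
clock: 10.02
eef_pos: [0.4989, 0.3081, 0.1163]
tool_rot: [0.474, 0.525, -0.474, 0.525]
ft_force: [-0.5, -0.7, -2.0]
grip_width: 0.0327
```

>>> play_rows(
  plan=[
    [1.5,0,0,0,0,0,1],
    [0,0,0,0,0,0,1],
    [0,0,0,0,0,0,1],
  ],
)

```text
clock: 10.27
eef_pos: [0.4992, 0.3081, 0.1157]
tool_rot: [0.475, 0.525, -0.473, 0.525]
ft_force: [-1.4, -0.6, 5.1]
grip_width: 0.0332
```

Contact with the tray floor: Fz went from −2 to +5 N. I release and rise.

>>> play_rows(
  plan=[
    [-0.7,0,0,0,0,0,0.3],
    [0,0,0,0,0,0,-1],
    [0,0,0,0,0,0,-1],
    [0,0,0,0,0,0,-1],
    [0,0,0,0,0,0,-1],
    [0,0,0,0,0,0,-1],
    [-10,0,0,0,0,0,-1],
    [-20,0,0,0,0,0,-1],
    [-30,0,0,0,0,0,-1],
    [-30,0,0,0,0,0,-1],
    [-30,0,0,0,0,0,-1],
    [0,0,0,-0.12,0,0,-1],
    [0,0,0,-0.12,0,0,-1],
    [0,0,0,-0.12,0,0,-1],
    [0,0,0,-0.12,0,0,-1],
    [0,0,0,-0.12,0,0,-1],
    [0,0,0,-0.12,0,0,-1],
    [0,0,0,-0.12,0,0,-1],
    [0,0,0,-0.12,0,0,-1],
    [0,0,0,-0.12,0,0,-1],
  ],
)

```text
clock: 11.93
eef_pos: [0.4988, 0.308, 0.2362]
tool_rot: [0.135, 0.694, -0.135, 0.694]
ft_force: [-0.9, 0.1, -0.1]
grip_width: 0.0856
```

```bash
python3 - <<'E'
from h import *
p=camera('side')
print([(np.round(d['centre'],3).tolist(),round(d['confidence'],2)) for d in pinpoint('bottle_centre',p)[:4]])
q=camera('top')
for n,x in(('s',p),('t',q)):
  print(n,[(np.round(d['centre'],3).tolist(),round(d['confidence'],2)) for d in pinpoint('knob',x)[:4]])
w=cloud(p);a=w[np.all((w>(.46,.27,.122))&(w<(.54,.35,.15)),-1)];print('cap',len(a),(a.min(0)+a.max(0))/2,a[:,2].max())
delta([.587,-.028,.22],np.pi/2-.036)
E
```

```text
[([0.669, -0.377, 0.072], 0.97), ([0.502, 0.311, 0.072], 0.81), ([0.509, -0.355, 0.0], 0.44)]
s [([0.589, -0.031, 0.118], 0.49)]
t [([0.587, -0.028, 0.115], 0.44)]
cap 308 [0.49886318 0.30996729 0.13251007] 0.14296809242474084
t 12.1833 pos [0.4988 0.308  0.2358] w 0.0852 F [ 0.3 -0.4 -0.4]
tool axes in world (cols)
 [[ 0.     0.382  0.924]
 [ 0.     0.924 -0.382]
 [-1.     0.001  0.   ]]
shift mm [  15.7 -276.9  209.8]
turn [-0.356  0.    -0.   ] shift in new axes [  15.8 -332.6  100.2]
```

The bottle stands free in the tray at (0.50, 0.31). Next I move above the knob.

>>> play_rows(
  plan=[
    [0,0,0,-0.119,0,0,-1],
    [0,0,0,-0.119,0,0,-1],
    [0,0,0,-0.118,0,0,-1],
    [0,-14,4,0,0,0,-0.5],
    [0,-28,8,0,0,0,0],
    [0,-28,8,0,0,0,0],
    [0,-28,8,0,0,0,0],
    [0,-28,8,0,0,0,0],
    [0,-28,8,0,0,0,0],
    [0,-28,8,0,0,0,0],
    [0,-28,8,0,0,0,0],
    [0,-28,8,0,0,0,0],
    [0,-28,8,0,0,0,0],
    [0,-28,8,0,0,0,0],
    [0,-25,9,0,0,0,0],
    [0,-15,7,0,0,0,0],
    [0,0,0,0,0,0,0],
    [0,0,0,0,0,0,0],
  ],
)

```text
clock: 13.68
eef_pos: [0.5873, -0.0308, 0.2351]
tool_rot: [0.014, 0.707, -0.014, 0.707]
ft_force: [0.2, -0.1, -0.4]
grip_width: 0.0428
```

```bash
python3 - <<'E'
from h import *
delta([.587,-.0295,.098],np.pi/2-.036)
E
```

```text
t 13.6833 pos [ 0.5873 -0.0308  0.2351] w 0.0428 F [ 0.2 -0.1 -0.4]
tool axes in world (cols)
 [[-0.001  0.039  0.999]
 [ 0.     0.999 -0.039]
 [-1.     0.    -0.001]]
shift mm [137.1   1.2  -0.3]
turn [-0.003 -0.001 -0.   ] shift in new axes [137.1   1.3  -0.4]
```

>>> play_rows(
  plan=[
    [20,1,0,0,0,0,0],
    [25,1,0,0,0,0,0],
    [25,0,0,0,0,0,0],
    [25,0,0,0,0,0,0],
    [20,0,0,0,0,0,0],
    [12,0,0,0,0,0,0],
    [7,0,0,0,0,0,0],
    [3,0,0,0,0,0,0],
    [0,0,0,0,0,0,0],
  ],
)

```text
clock: 14.43
eef_pos: [0.5873, -0.0266, 0.0981]
tool_rot: [0.012, 0.707, -0.012, 0.707]
ft_force: [0.4, -0.6, 0.2]
grip_width: 0.0428
```

```bash
python3 - <<'E'
from h import *
delta([.587,-.0295,.098],np.pi/2-.036)
p=camera('side');crop(p,240,170,340,270,6,'k1.png')
w=cloud(p);q=camera('top');wt=cloud(q)
for x in (w,wt):
  a=x[np.all((x>(.57,-.05,.10))&(x<(.605,-.01,.135)),-1)];print(len(a),np.median(a,0) if len(a) else 0)
E
```

```text
t 14.4333 pos [ 0.5873 -0.0266  0.0981] w 0.0428 F [ 0.4 -0.6  0.2]
tool axes in world (cols)
 [[-0.001  0.033  0.999]
 [ 0.     0.999 -0.033]
 [-1.     0.    -0.001]]
shift mm [ 0.1 -2.9 -0.2]
turn [ 0.003 -0.001 -0.   ] shift in new axes [ 0.1 -2.9 -0.2]
9 [ 0.60246133 -0.02952495  0.12135005]
0 0
```

View pics/k1.png

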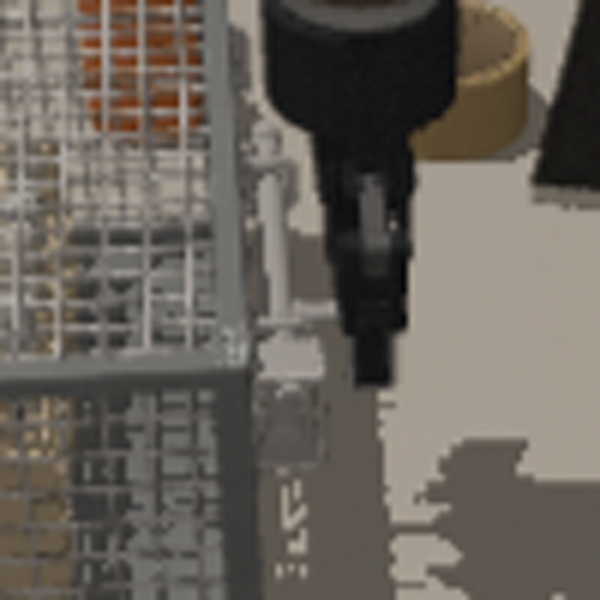

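The fingers straddle the knob. Its stem shows at crop (320,310), measured y −0.0295, and the tool is at −0.0266, so I shift −2 mm and close.

>>> play_rows(
  plan=[
    [0,-2,0,0,0,0,0],
    [0,0,0,0,0,0,0.2],
    [0,0,0,0,0,0,0.4],
    [0,0,0,0,0,0,0.5],
    [0,0,0,0,0,0,1],
    [0,0,0,0,0,0,1],
    [0,0,0,0,0,0,1],
    [0,0,0,0,0,0,1],
  ],
)

```text
clock: 15.2
eef_pos: [0.588, -0.0294, 0.0987]
tool_rot: [0.012, 0.707, -0.012, 0.707]
ft_force: [-0.1, 0.3, 1.4]
grip_width: 0.0188
```

>>> play_rows(
  plan=[
    [-2,0,0,0,0,0,1],
    [-2,0,0,0,0,0,1],
    [-2,0,0,0,0,0,1],
    [-1,0,0,0,0,0,1],
    [0,0,0,0,0,0,1],
    [0,0,0,0,0,0,1],
  ],
)

```text
clock: 15.7
eef_pos: [0.587, -0.0289, 0.1045]
tool_rot: [0.012, 0.708, -0.011, 0.706]
ft_force: [2.2, -0.9, -7.0]
grip_width: 0.0188
```

>>> play_rows(
  plan=[
    [-1,0,0,0,0,0,1],
    [0,0,0,0,0,0,1],
    [0,-2,0,0,0,0,1],
    [0,-2,0,0,0,0,1],
    [0,0,0,0,0,0,1],
  ],
)

```text
clock: 16.12
eef_pos: [0.5871, -0.0332, 0.106]
tool_rot: [0.012, 0.707, -0.012, 0.707]
ft_force: [0.3, -0.6, -8.3]
grip_width: 0.0186
```

>>> play_rows(
  plan=[
    [0,-2,0,0,0,0,1],
    [0,-2,0,0,0,0,1],
    [0,0,0,0,0,0,1],
  ],
)

```text
clock: 16.37
eef_pos: [0.5871, -0.0375, 0.1061]
tool_rot: [0.012, 0.707, -0.012, 0.707]
ft_force: [1.2, 0.4, -7.8]
grip_width: 0.0189
```

>>> play_rows(
  plan=[
    [0,-3,0,0,0,0,1],
    [0,-3,0,0,0,0,1],
    [0,-3,0,0,0,0,1],
    [0,-3,0,0,0,0,1],
    [0,-3,0,0,0,0,1],
    [0,-3,0,0,0,0,1],
    [0,-3,0,0,0,0,1],
    [0,0,0,0,0,0,1],
    [0,0,0,0,0,0,1],
  ],
)

```text
clock: 17.12
eef_pos: [0.5866, -0.0589, 0.1063]
tool_rot: [0.012, 0.707, -0.012, 0.707]
ft_force: [0.4, -1.2, -8.3]
grip_width: 0.0186
```

```bash
python3 - <<'E'
from h import *
delta([.587,-.06,.106],np.pi/2-.036)
p=camera('side');print([(np.round(d['centre'],3).tolist(),round(d['confidence'],2)) for d in pinpoint('knob',p)[:2]])
crop(p,240,170,340,270,6,'k2.png')
# arc plan: knob relative hinge, steps of 0.04 rad
o=get_obs();r=o['eef_pos'][:2]-np.array([.6235,-.248]);print(r,np.hypot(*r))
T=R.from_quat(o['tool_rot']).as_matrix()
d=.04;c=np.array([[np.cos(d),-np.sin(d)],[np.sin(d),np.cos(d)]])@r-r
print('per step tool shift',(T.T@np.array([*c,0]))*1000)
E
```

```text
t 17.1167 pos [ 0.5866 -0.0589  0.1063] w 0.0186 F [ 0.4 -1.2 -8.3]
tool axes in world (cols)
 [[-0.     0.034  0.999]
 [-0.001  0.999 -0.034]
 [-1.    -0.001  0.   ]]
shift mm [ 0.3 -1.   0.5]
turn [0.002 0.    0.001] shift in new axes [ 0.3 -1.   0.5]
[([0.509, -0.351, 0.0], 0.41)]
[-0.0369294   0.18933376] 0.1929016691027597
per step tool shift [ 1.56195452e-03 -1.88278141e+00 -7.48230447e+00]
```

View pics/k2.png

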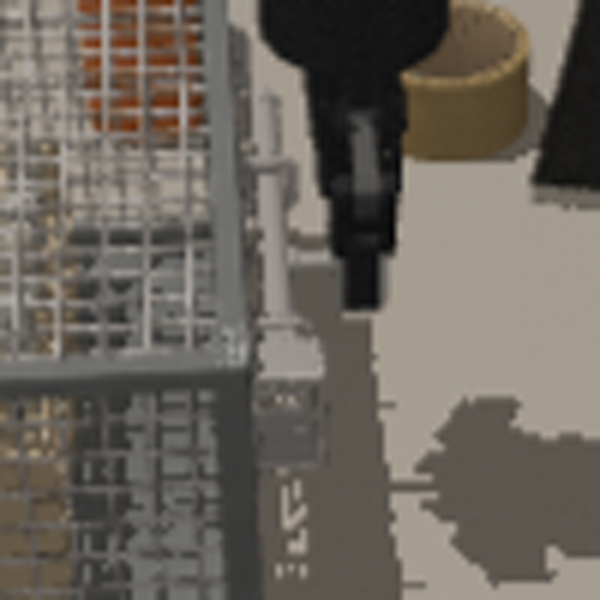

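The bolt is drawn about 30 mm: the stem now shows at (315,250) and the tail sticks out at (268,100). I swing the gate along its arc, turning the hand with it.

>>> play_rows(
  plan=[
    [0,-0.9,-3.7,-0.02,0,0,1],
    [0,-0.9,-3.7,-0.02,0,0,1],
    [0,-0.9,-3.7,-0.02,0,0,1],
    [0,-0.9,-3.7,-0.02,0,0,1],
    [0,0,0,0,0,0,1],
  ],
)

```text
clock: 17.63
eef_pos: [0.571, -0.0619, 0.1065]
tool_rot: [-0.017, 0.707, 0.017, 0.707]
ft_force: [1.8, -0.5, -8.6]
grip_width: 0.0188
```

Fx is about 2 N, which is the spring, so the gate follows. I continue to about 0.4 rad.

>>> play_rows(
  plan=[
    [0,-0.9,-3.7,-0.02,0,0,1],
    [0,-0.9,-3.7,-0.02,0,0,1],
    [0,-0.9,-3.7,-0.02,0,0,1],
    [0,-0.9,-3.7,-0.02,0,0,1],
    [0,-0.9,-3.7,-0.02,0,0,1],
    [0,-0.9,-3.7,-0.02,0,0,1],
    [0,-0.9,-3.7,-0.02,0,0,1],
    [0,-0.9,-3.7,-0.02,0,0,1],
    [0,-0.9,-3.7,-0.02,0,0,1],
    [0,-0.9,-3.7,-0.02,0,0,1],
    [0,-0.9,-3.7,-0.02,0,0,1],
    [0,-0.9,-3.7,-0.02,0,0,1],
    [0,-0.9,-3.7,-0.02,0,0,1],
    [0,-0.9,-3.7,-0.02,0,0,1],
    [0,-0.9,-3.7,-0.02,0,0,1],
    [0,-0.9,-3.7,-0.02,0,0,1],
    [0,0,0,0,0,0,1],
    [0,0,0,0,0,0,1],
    [0,0,0,0,0,0,1],
    [0,0,0,0,0,0,1],
  ],
)

```text
clock: 19.3
eef_pos: [0.5168, -0.0872, 0.1062]
tool_rot: [-0.129, 0.695, 0.129, 0.695]
ft_force: [0.6, 1.8, -7.6]
grip_width: 0.0188
```

```bash
python3 - <<'E'
from h import *
delta([.5,-.06,.106])
o=get_obs();r=o['eef_pos'][:2]-np.array([.6235,-.248]);print('radius',np.hypot(*r),'swing',np.arctan2(-r[0],r[1])-np.arctan2(.0369,.1893))
p=camera('top');w=cloud(p)
a=w[np.all((w>(.48,-.06,.08))&(w<(.60,.02,.16)),-1)];print('free edge pts',len(a),np.percentile(a,[5,50,95],axis=0).round(3))
q=camera('side')
for t in ['bottle_centre','green_bottle','small_bottle','tape','dish','tray']:print(t,[np.round(d['centre'],3).tolist() for d in pinpoint(t,q)[:3]])
A=p['frame'][170:320,230:430,::-1];B=q['frame'][150:300,180:380,::-1]
cv2.imwrite('pics/f.png',cv2.resize(np.hstack([A,B]),(800,300),interpolation=cv2.INTER_CUBIC))
E
```

```text
t 19.3 pos [ 0.5168 -0.0872  0.1062] w 0.0188 F [ 0.6  1.8 -7.6]
tool axes in world (cols)
 [[-0.    -0.358  0.934]
 [ 0.     0.934  0.358]
 [-1.     0.    -0.   ]]
shift mm [ 0.2 31.5 -6. ]
radius 0.1929382109288306 swing 0.39328333250804914
free edge pts 317 [[ 0.522 -0.049  0.121]
 [ 0.541 -0.024  0.138]
 [ 0.559 -0.     0.145]]
bottle_centre [[0.361, -0.081, 0.074], [0.502, 0.31, 0.068], [0.67, -0.376, 0.072]]
green_bottle [[0.606, 0.365, 0.004]]
small_bottle [[0.64, 0.302, 0.005]]
tape [[0.51, -0.352, -0.004]]
dish [[0.395, 0.15, 0.003]]
tray []
```

View pics/f.png

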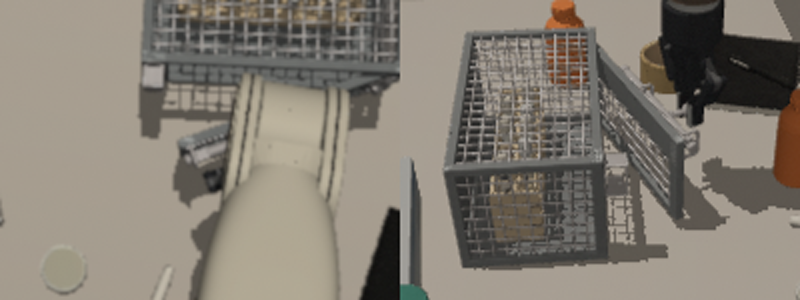

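The gate stands about 0.39 rad open in the side view (free edge at (680,205)), with the knob held at (690,130). The bottle is in the tray and the bystanders haven't moved. I hand in.

```bash
python3 -c "
from h import *
o=get_obs();print(o['clock'],o['grip_width'],np.abs(o['joint_vel']).max())
print(job_done())"
```

```text
19.7 0.018794967710143818 0.0011036712494746487
the job is handed in; nothing more can be done
None
```

I finished the task and handed it in at 19.7 s of the 48 s allowed; no verdict was reported.

- **Bottle:** The brown bottle was lifted by its cap and let go upright in the free half of the spill tray. My last check put its middle at about (0.50, 0.31, 0.07), within about 5 mm of where I aimed.
- **Bolt:** I took the knob, lifted it about 7 mm and drew the bolt about 30 mm. The sideways force stayed around 1 N throughout, so it was not forced.
- **Gate:** It stands about 0.39 rad open, roughly 10 cm at the free edge, worked out from the hand's path. The side picture agrees. The arm was still, with the knob gripped (opening reading 18.8 mm) and about 2 N of spring pull.
- **Other things:** The last side picture shows the other bottles, tape and dish within about 6 mm of where they started.

**What went wrong or was missing:**
- Joint 6 reached the end of its range while I carried the bottle. That tilted the hand by about 7°, which I corrected by turning the other way.
- The knob finder did not see the knob once the hand covered it, so I relied on the picture and the force readings there.
- The tray was not found in the last picture, so the bottle's place rests on the earlier tray measurement.

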